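# Fit the splined drive knob on the microscope stage drive

## Robot

A 6-joint arm with a two-finger parallel gripper is mounted at the origin on the work surface. World frame = base frame: x ahead of the robot, y to its left, z up, the work surface at z = 0. Lengths are in m, angles in rad, forces in N, time in s.
With the tool pointing down it reaches from about 0.3 to 0.875 m from the base axis. Payload 6.4 kg.
Tool frame: the origin (TCP) lies at the centre of the arm's flange, where the gripper is bolted on; the fingertips stand 173 mm ahead of it and the grasp point (between the pads) lies 155 mm ahead of it (ctrl.pinch_z is the distance from the TCP to the grasp point, in m); z points along the fingers, y is the direction in which the jaws open and shut (so a half turn about z gives the same grasp; the last joint's range is limited). The gripper opens to 85 mm and grips with 20 to 120 N. Pads are 22 mm wide; open, the fingers measure 114 mm over their backs; the gripper's body (76 mm by 85 mm) begins 54 mm behind the grasp point. The pads swing forward as they close: fully open they stand 13 mm farther back than shut.
Start: joints at [-1.386, 0.181, 1.607, -0, 1.354, -0.206], TCP at [0.219, -0.532, 0.405] pointing down, gripper open.
Joint ranges: [-2.99, 2.99], [-0.89, 2.07], [0.3, 2.58], [-1.14, 4.28], [0, 2.63], [-3.12, 3.12]. Speed limits (rad/s): [2.57, 2.57, 3.01, 3.14, 3.14, 3.14].

## Interface

Orientations are given as a unit quaternion [w, x, y, z].
In Python, from bench import ctrl gives the robot as it stands.
- The arm moves only by the tool drive_tool, never from a script. Its argument "commands" is a list that holds one entry, the list of rows, each a list of 7 numbers: the shift along the tool's x, y, z in units of 50 mm (1.0 is 50 mm), then the turn, a rotation vector about the tool's x, y, z in units of 8 degrees (1.0 is 8 degrees), then the closure in counts, from 0 (fully open) to 255 (shut). A call has 1 to 10 rows; each row shifts and turns the commanded pose from where the row before left it, along the tool's axes as they then stand; what a row does not reach is not made up. A row lasts 1/10 s, in which the tool goes at most 50 mm and 8.59 degrees, less where a joint would pass 70% of its speed; a pose out of reach is approached as far as the arm can. A call is refused whole if a number of a shift passes 1 or a number of a turn 1, either way. A call with a gripper value outside its range is refused whole. The fingers move at their own pace and stop on an object; the grip force is fixed at half the most. Time passes only in rows, so rows that do not move let the fingers close. It gives the time, the measured TCP pose, the force and the opening at its end, in the units of the state.
- ctrl.get_obs(): the state, without advancing time (a new reading comes with each control period).
- ctrl.camera(name): name is "side" or "top"; returns a dict with "pixels" (480x640x3 uint8, red, green, blue), "depth" (480x640 float32, m along the optical axis (not along the pixel's ray), 0 where there is no reading), "intrinsics" (3x3 intrinsics, pixels), "R" (3x3) and "t" (3): a world point X has camera coordinates R X + t. Camera axes: x right, y down, z forward; pixel columns grow to the right and rows downward; lengths in m; the calibration is good to about 2 mm. A picture is of the moment at which its call begins.
- ctrl.hand_in(): hands the job in, once; it reports no verdict.
The state is a dict: "time_s": time; "q": joint angles; "dq": joint speeds; "joint_efforts": joint torques, N m; "eef_pos": TCP position; "eef_rot": TCP orientation; "wrist_force": force on the tool from outside, world axes, zero at the start; "torque": the same for the moment, N m; "opening": opening from 0.0 (shut) to 1.0 (fully open).
Only numpy, scipy, OpenCV 4.12 (cv2) and the standard library are available. Lean on these libraries where they do the work, as an engineer would, in place of code of your own. Each camera call takes 0.05 s, during which the arm holds its last target. There are 200 camera calls.

## Task

The black drive knob lies on its side in the grey cradle: stand it upright, red band down, on the rubber pad and let go of it. Then take it again and fit its splined bore on the spindle of the white stage drive unit, pressing lightly and rocking it about its axis until the teeth mesh, and slide it fully home. Do not ram it, leave it fitted and released, and leave the loose things round about where they are.

Things in the scene. Friction and masses are not known exactly. Their poses are not given: they have to be found in the camera images.
- knob_mid (a point): centre of the loose drive knob: black octagonal prism, 46 mm across flats, 76 mm long, about 0.2 kg. z runs along its axis from the red-banded bore end to the plain top end; flats face its +-x, +-y and half-way between. It starts lying level on a flat in the cradle (z along the cradle's -x), to be lifted straight up
- knob_bore (a point): mouth of the knob's bore, at the centre of its red-banded end face (red band 10 mm wide), axes as knob_mid. Bore 42 mm deep, groove radius 17.5 mm; 6 equally spaced inner teeth, 4.5 mm wide, reach in to radius 12.5 mm, from 3 to 25 mm inside the mouth, one of them on +x
- cradle_top (a point): middle of the top of the fixed grey cradle, 22 mm above the bench. Block 90 mm long (x) by 40 mm wide (y), narrower than the knob so that fingers pass on both sides; an 8 mm high stop at each end
- pad_top (a point): centre of the top of the fixed square rubber pad with a blue middle, 110 mm by 110 mm, 4 mm thick, top 4 mm above the bench
- seat (a point): foot of the spindle, on its axis: top of the 60 mm steel disc on which the fitted knob rests, 45 mm above the bench; z up. White drive unit: base 150 (x) x 166 (y) x 42 mm; two dark upright plates 110 mm long (x), 12 mm thick, at y = -74 and +74 mm (136 mm clear between), rise 75 mm above this point, so a gripper tilted 45 degrees does not fit
- spindle_tip (a point): top of the upright steel spindle, 38 mm above seat. 6 equally spaced teeth 5.5 mm wide, outer radius 15.5, core 11 mm, from seat up 26 mm; above, a brass pilot nose of radius 11 mm for 4 mm, then tapering to 6 mm. Tooth angle random, not given by these axes; a stiff brake holds it (0.5 N m)
- spindle_teeth (a point): on the spindle's axis at the top of its teeth, 26 mm above seat. Unmeshed, the knob's teeth stop here with its end face 3 mm below this point (23 mm above seat). They mesh within about 6 degrees either side, repeating every 60 degrees; once meshed the knob slides down freely
- jar: bystander: loose amber jar with white cap, 36 mm diameter, 55 mm high, about 100 mm from the cradle's middle at the knob's bore end; origin at its underside
- objective: bystander: loose dark microscope objective standing on the bench beyond the pad, 34 mm diameter, 45 mm high; origin at its underside
- beaker: bystander: loose glass beaker, 64 mm diameter, 85 mm high; origin at its underside
- slide_box: bystander: loose blue slide box 100 x 85 x 34 mm; origin at its underside
- dish: bystander: loose white dish with lid, 90 mm diameter, 16 mm high; origin at its underside
- gauge: bystander: loose steel gauge block 60 x 35 x 20 mm; origin at its underside
- screwdriver: bystander: loose red-handled screwdriver, 170 mm long, lying at the back; origin at its underside
There are look-alikes about, which are no part of the job. Leave any turquoise look-alike of the part that bears knob_mid alone. Of the things that look like the part that bears pad_top, the larger one is meant.

How it is judged:
On the way:
1. the knob stands upright on the rubber pad, red band down, still and let go (angle between knob_mid's own z axis and vertical below 0.12 rad and horizontal distance between knob_mid and pad_top below 0.07 m and z of knob_mid in the frame of pad_top between 0.036 and 0.043 m and linear speed of knob below 0.02 m/s and contact force between the fingers and knob below 0.1 N), for 0.2 s.
At the end, for the whole second after the job is handed in: The knob stands upright (within 0.1 rad) on the spindle, red band down, teeth meshed and fully home: its underside within 4 mm of the steel disc and its axis within 5 mm of the spindle's, at rest and released (horizontal distance between knob_mid and seat below 0.005 m and z of knob_mid in the frame of seat between 0.034 and 0.042 m and angle between knob_mid's own z axis and vertical below 0.1 rad and linear speed of knob below 0.02 m/s and contact force between the fingers and knob below 0.1 N); the robot touches nothing.
It fails at once if a bystander (jar, objective, beaker, slide box, dish, gauge block, screwdriver) is moved more than 20 mm (distance of any of jar, objective, beaker, slide_box, dish, gauge, screwdriver from where it was at the start of the episode above 0.02 m).
It fails at once if the knob is rammed against the drive unit (more than 80 N) (contact force between knob and unit above 80 N).
It also fails if it takes over 64 s, if anything falls off the work surface, if the arm or the gripper's body presses on something with over 40 N, if the wrist force passes 120 N, or if a joint passes its speed limit or range.

## Working session

There is one attempt and no reset: what is moved stays moved. The work goes in short steps, Python scripts to look and compute and a tool call to move; the robot and the scene stay as the last step left them, time stands still between calls to the robot, and variables do not carry over. Pictures are saved under pics/ and viewed, about 8 in all and at most 12, crops included, and the job is handed in when it is done.

Besides the shell and the picture viewer there is one more tool, called as a command line: name --argument value ..., lists and objects as JSON in quotes. drive_tool: Moves the arm, as the interface text tells. Its arguments: {"type":"object","properties":{"commands":{"type":"array","items":{"type":"array","items":{"type":"array","items":{"type":"number"}}}}},"required":["commands"]}

```bash
ls; mkdir -p pics; cat > h.py <<'E'
import numpy as np, cv2
from bench import ctrl
def shot(n,f):
    c=ctrl.camera(n); np.savez('pics/'+f+'.npz',**c); cv2.imwrite('pics/'+f+'.png',c['pixels'][:,:,::-1]); return c
def load(f): return dict(np.load('pics/'+f+'.npz'))
def ray(c,u,v,z):
    d=c['R'].T@np.linalg.inv(c['intrinsics'])@np.array([u,v,1.]); o=-c['R'].T@c['t']
    return o+d*(z-o[2])/d[2]
def cloud(c):
    v,u=np.mgrid[:480,:640]; P=np.stack([u,v,np.ones_like(u)],-1)@np.linalg.inv(c['intrinsics']).T*c['depth'][...,None]
    return (P-c['t'])@c['R']
def crop(f,x0,y0,x1,y1,s,g):
    i=cv2.imread('pics/'+f+'.png')[y0:y1,x0:x1]; cv2.imwrite('pics/'+g+'.png',cv2.resize(i,None,fx=s,fy=s,interpolation=cv2.INTER_CUBIC))
E
python3 - <<'E'
from h import *
for n in('top','side'):
    c=shot(n,n+'0'); print(n,c['intrinsics'],c['R'],-c['R'].T@c['t'])
print(ctrl.get_obs())
E
```

```text
pics
top [[573.32944095   0.         322.7073023 ]
 [  0.         573.32944095 242.88860432]
 [  0.           0.           1.        ]] [[ 0.00135246 -0.99991406  0.01304002]
 [-0.98813234 -0.00333924 -0.15356868]
 [ 0.15359902 -0.01267757 -0.98805193]] [0.40292933 0.01857712 1.4614015 ]
side [[586.01424249   0.         323.00093229]
 [  0.         586.01424249 233.772023  ]
 [  0.           0.           1.        ]] [[-0.73721158 -0.67554705  0.01246029]
 [-0.40004219  0.42154815 -0.81379567]
 [ 0.54450466 -0.60492424 -0.58101751]] [-0.11677729  0.83997821  0.84444261]
{'time_s': 0.1, 'q': array([-1.38629687e+00,  1.81535420e-01,  1.60789140e+00,  1.01972193e-06,
        1.35382724e+00, -2.06271959e-01]), 'dq': array([ 5.14163274e-05, -4.61152209e-04, -2.46988675e-03,  1.56008309e-03,
       -7.27369386e-04, -1.65148042e-03]), 'joint_efforts': array([ 5.04888085e-04, -4.45872402e+01, -3.52237988e+01, -1.81086994e-04,
        4.17620860e-03,  2.55549907e-05]), 'eef_pos': array([ 0.21900853, -0.53142012,  0.40384343]), 'eef_rot': array([-8.30646867e-04,  9.80972542e-01,  1.94144745e-01,  9.54083078e-06]), 'wrist_force': array([-0.11769951, -0.08389382,  0.58965686]), 'torque': array([ 0.01882979, -0.03031431,  0.00081166]), 'opening': 1.000764122770904}
```

View pics/top0.png

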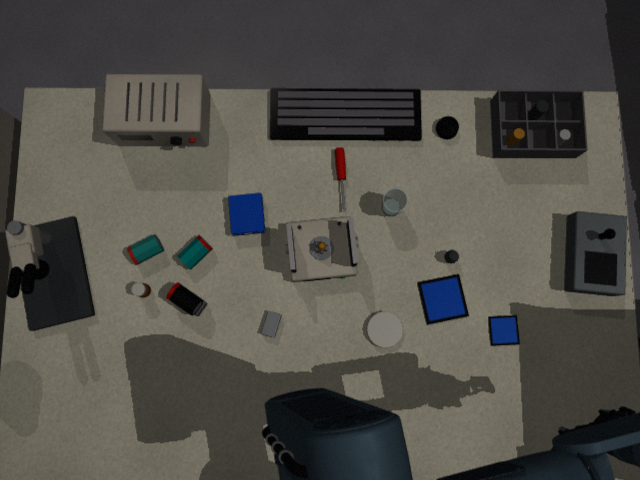

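View pics/side0.png

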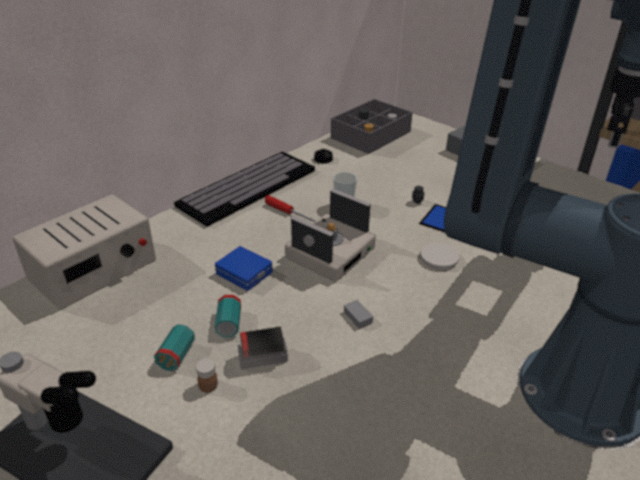

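The top view shows the black knob with its red end at about (187,299), red end up-left. There are two turquoise look-alikes at (145,249) and (195,252), which I leave alone. There are two pads, at (443,299), the larger and therefore the one meant, and (503,330). The drive unit is at (321,248) and the jar at (140,290). The side view agrees with the knob at (263,345). Next I measure these and confirm in one crop.

```bash
python3 - <<'E'
from h import *
c=load('top0'); P=cloud(c); px=c['pixels']; hsv=cv2.cvtColor(px,cv2.COLOR_RGB2HSV)
print('bench z',np.median(P[350:370,230:260,2]))
def reg(u0,v0,u1,v1):
    m=np.zeros((480,640),bool); m[v0:v1,u0:u1]=1; return m
# knob top flat
k=reg(160,278,212,322); t=k&(P[...,2]>.060)&(P[...,2]<.075)
p=P[t]; print('knob top n',len(p),'z',np.median(p[:,2])); r=cv2.minAreaRect(np.float32(p[:,:2]*1000)); print(r)
red=k&(hsv[...,1]>120)&((hsv[...,0]<10)|(hsv[...,0]>170))&(hsv[...,2]>60)
print('red',P[red&t].mean(0),red.sum()); 
cr=k&(P[...,2]>.015)&(P[...,2]<.033); print('cradle',np.median(P[cr],0),cr.sum())
cr=k&(P[...,2]>.012); print('all',cv2.minAreaRect(np.float32(P[cr][:,:2]*1000)))
# pad blue
for n,b in(('pad',(410,268,475,330)),('small',(485,310,525,350))):
    b=reg(*b)&(px[...,2].astype(int)>px[...,0]+50); vv,uu=np.nonzero(b)
    q=np.array([ray(c,u,v,.004)[:2] for u,v in zip(uu,vv)])*1000; print(n,cv2.minAreaRect(np.float32(q)),np.median(P[b],0))
# unit: plates
u=reg(275,205,370,290)
pl=u&(P[...,2]>.105)&(P[...,2]<.13); print('plates')
n,l,s,ce=cv2.connectedComponentsWithStats(pl.astype(np.uint8))
for i in range(1,n):
    if s[i,4]>15:print(cv2.minAreaRect(np.float32(P[l==i][:,:2]*1000)),np.median(P[l==i][:,2]),s[i,4])
sp=reg(305,232,338,264)
for z0,z1 in((.074,.09),(.055,.074),(.043,.05)):
    q=P[sp&(P[...,2]>z0)&(P[...,2]<z1)]; print(z0,len(q),q.mean(0),cv2.minEnclosingCircle(np.float32(q[:,:2]*1000)))
ba=u&(P[...,2]>.03)&(P[...,2]<.043); print('base',cv2.minAreaRect(np.float32(P[u&(P[...,2]>.03)][:,:2]*1000)))
brass=sp&(hsv[...,1]>110)&(hsv[...,2]>80); vv,uu=np.nonzero(brass); print('brass px',uu.mean(),vv.mean(),len(uu),ray(c,uu.mean(),vv.mean(),.078))
for n,b in(('jar',(125,278,152,302)),('obj',(440,244,462,268)),('beak',(378,185,410,218)),('dish',(362,308,408,350)),('gauge',(255,308,285,340)),('box',(225,190,268,238))):
    m=reg(*b)&(P[...,2]>.010); print(n,np.median(P[m],0).round(3),P[m].max(0)[2])
i1=cv2.resize(px[230:330,110:230],None,fx=5,fy=5)[:,:,::-1]
cv2.imwrite('pics/c1.png',i1)
crop('side0',205,265,325,400,4,'c2')
a=cv2.imread('pics/c1.png');b=cv2.imread('pics/c2.png');
a=cv2.resize(a,(400,333)); b=cv2.resize(b,(390,439)); o=np.zeros((600,800,3),np.uint8); o[:333,:400]=a; o[:439,405:795]=b
d=cv2.imread('pics/top0.png')[205:290,275:370]; o[340:595,:285]=cv2.resize(d,(285,255),interpolation=cv2.INTER_CUBIC); cv2.imwrite('pics/m1.png',o)
E
```

```text
bench z 0.0007528747353804941
knob top n 481 z 0.06708020520284853
((484.49755859375, 339.4578552246094), (77.39775085449219, 43.921390533447266), 54.766693115234375)
red [0.5023486  0.36614175 0.06777354] 79
cradle [0.46134408 0.30406883 0.02712931] 62
all ((436.43780517578125, 204.315673828125), (372.3013916015625, 62.27507019042969), 70.27748107910156)
pad ((487.0079345703125, -305.5258483886719), (94.73103332519531, 94.18387603759766), 11.656285285949707) [ 0.48619872 -0.30508045  0.00513303]
small ((408.55450439453125, -456.9271240234375), (63.758419036865234, 62.874263763427734), 2.9163668155670166) [ 0.40855583 -0.45728351  0.00323905]
plates
((619.9053344726562, -69.07357788085938), (110.45896911621094, 12.657370567321777), 5.523518085479736) 0.1209223553352292 259
((604.6996459960938, 77.99037170410156), (110.22168731689453, 11.968822479248047), 6.04439640045166) 0.12082501359881075 246
0.074 67 [0.61186624 0.00489865 0.08003008] ((612.7859497070312, 6.6779584884643555), 13.106390953063965)
0.055 34 [0.60876348 0.00416177 0.06822776] ((611.897705078125, 4.386722564697266), 15.257535934448242)
0.043 547 [0.61134586 0.00382564 0.04569178] ((611.5620727539062, 4.627131938934326), 56.018619537353516)
base ((547.1265258789062, -2.5643157958984375), (282.0519714355469, 175.3905487060547), 6.269618034362793)
brass px 321.6818181818182 245.13636363636363 22 [0.61242787 0.00332232 0.078     ]
jar [0.506 0.446 0.054] 1.461401501667786
obj [ 0.592 -0.321  0.041] 0.05146157902399401
beak [ 0.736 -0.18   0.063] 1.461401501667786
dish [ 0.411 -0.153  0.017] 1.461401501667786
gauge [0.423 0.129 0.021] 1.461401501667786
box [0.699 0.194 0.035] 1.461401501667786
```

View pics/m1.png

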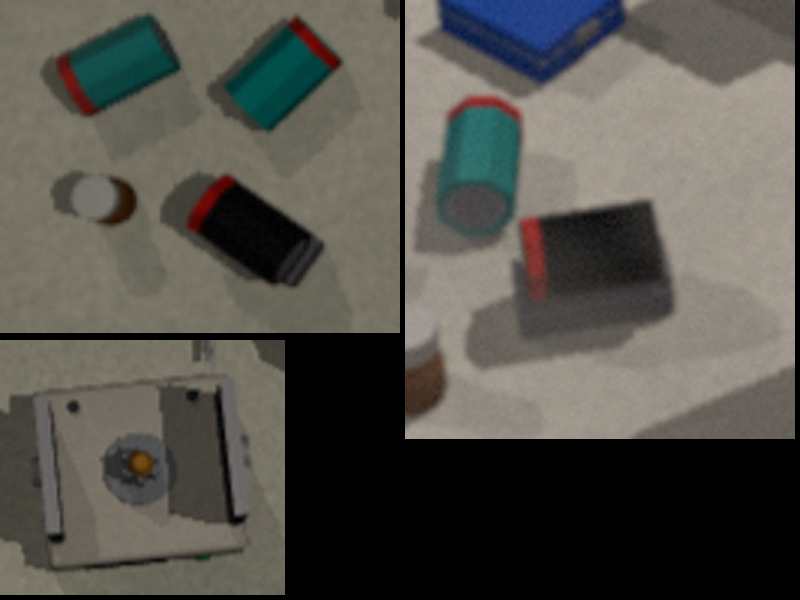

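The crop confirms it: the black knob lies in the cradle with its red band towards the jar, and the two turquoise ones are the decoys. The sizes fit (77 × 44 mm for the knob, 95 mm of blue on the larger pad, plate tops at 0.121 m). I'll plan a tilted grasp so the knob can be stood up.

```bash
cat > p.py <<'E'
from h import *
from scipy.linalg import expm,logm
from scipy.spatial.transform import Rotation as Ro
def T(R,p): M=np.eye(4); M[:3,:3]=R; M[:3,3]=p; return M
def cur():
    o=ctrl.get_obs(); q=o['eef_rot']; return T(Ro.from_quat(np.r_[q[1:],q[0]]).as_matrix(),o['eef_pos'])
def frame(az,tilt): # x azimuth az at tilt 0, tool down; tilt>0: fingers lean towards az (deg)
    a,t=np.radians([az,tilt]); d=np.array([np.cos(a),np.sin(a),0]); Z=np.array([0,0,1.])
    z=np.sin(t)*d-np.cos(t)*Z; x=np.cos(t)*d+np.sin(t)*Z; return np.stack([x,np.cross(z,x),z],1)
def plan(G,R,n=None,back=.155,A=None):
    A=cur() if A is None else A; B=T(R,np.array(G)-back*R[:,2]); D=np.linalg.inv(A)@B
    L=np.real(logm(D)); w=np.array([L[2,1],L[0,2],L[1,0]])
    n=n or int(np.ceil(max(np.linalg.norm(L[:3,3])/.045,np.linalg.norm(np.degrees(w))/7.9)))
    S=expm(L/n); row=np.r_[S[:3,3]/.05,np.degrees(Ro.from_matrix(S[:3,:3]).as_rotvec())/8]
    print('rows',n,row.round(3).tolist(),'-> TCP',B[:3,3].round(3)); return B
E
python3 - <<'E'
from p import *
print(ctrl.pinch_z)
az=54.8; d=np.array([np.cos(np.radians(az)),np.sin(np.radians(az)),0]); R=frame(az,40)
G=np.array([.4845,.3395,.045])-.005*d
B=plan(np.array([.40,-.1,.30]),frame(30,0))
B=plan(G-.11*R[:,2]+[0,0,.02],R,A=B)
B=plan(G,R,A=B,back=.152)
E
```

```text
0.1547
rows 11 [0.639, -0.563, -0.092, -0.001, -0.0, -0.086] -> TCP [ 0.4   -0.1    0.455]
rows 8 [0.297, -0.568, 0.609, 0.135, 0.615, -0.372] -> TCP [0.383 0.196 0.268]
rows 3 [-0.086, -0.0, 0.855, 0.0, -0.0, 0.0] -> TCP [0.425 0.256 0.161]
```

drive_tool --commands '[[[0.64,-0.56,-0.09,0,0,-0.09,0],[0.64,-0.56,-0.09,0,0,-0.09,0],[0.64,-0.56,-0.09,0,0,-0.09,0],[0.64,-0.56,-0.09,0,0,-0.09,0],[0.64,-0.56,-0.09,0,0,-0.09,0],[0.64,-0.56,-0.09,0,0,-0.09,0],[0.64,-0.56,-0.09,0,0,-0.09,0],[0.64,-0.56,-0.09,0,0,-0.09,0],[0.64,-0.56,-0.09,0,0,-0.09,0],[0.64,-0.56,-0.09,0,0,-0.09,0]]]'

```text
time_s: 1.1
eef_pos: [0.3864, -0.1393, 0.4497]
eef_rot: [-0.0, 0.967, 0.255, 0.0]
wrist_force: [1.1, -0.7, 0.0]
opening: 1.001
```

```bash
python3 - <<'E'
from p import *
print(ctrl.get_obs()['q'].round(2))
az=54.8; d=np.array([np.cos(np.radians(az)),np.sin(np.radians(az)),0]); R=frame(az,40)
G=np.array([.4845,.3395,.045])-.005*d
B=plan(G-.11*R[:,2]+[0,0,.02],R,n=10)
B=plan(G,R,A=B,back=.152)
E
```

```text
[-0.64 -0.25  1.93  0.    1.46  0.42]
rows 10 [0.307, -0.496, 0.504, 0.11, 0.492, -0.302] -> TCP [0.383 0.196 0.268]
rows 3 [-0.086, -0.0, 0.855, 0.0, -0.0, 0.0] -> TCP [0.425 0.256 0.161]
```

drive_tool --commands '[[[0.31,-0.5,0.5,0.11,0.49,-0.3,0],[0.31,-0.5,0.5,0.11,0.49,-0.3,0],[0.31,-0.5,0.5,0.11,0.49,-0.3,0],[0.31,-0.5,0.5,0.11,0.49,-0.3,0],[0.31,-0.5,0.5,0.11,0.49,-0.3,0],[0.31,-0.5,0.5,0.11,0.49,-0.3,0],[0.31,-0.5,0.5,0.11,0.49,-0.3,0],[0.31,-0.5,0.5,0.11,0.49,-0.3,0],[0.31,-0.5,0.5,0.11,0.49,-0.3,0],[0.31,-0.5,0.5,0.11,0.49,-0.3,0]]]'

```text
time_s: 2.1
eef_pos: [0.3825, 0.1976, 0.2693]
eef_rot: [-0.157, 0.835, 0.432, 0.303]
wrist_force: [0.7, 1.1, 1.0]
opening: 1.001
```

drive_tool --commands '[[[0,0,0,0,0,0,0],[0,0,0,0,0,0,0]]]'

```text
time_s: 2.3
eef_pos: [0.3824, 0.1969, 0.2694]
eef_rot: [-0.158, 0.835, 0.432, 0.301]
wrist_force: [1.1, -0.1, -0.6]
opening: 1.003
```

```bash
python3 - <<'E'
from p import *
print(ctrl.get_obs()['q'].round(2))
az=54.8; d=np.array([np.cos(np.radians(az)),np.sin(np.radians(az)),0]); R=frame(az,40)
G=np.array([.4845,.3395,.045])-.005*d
B=plan(G,R,n=6,back=.152)
c=shot('side','s1'); shot('top','t1')
a=cv2.imread('pics/s1.png')[250:430,180:380]; b=cv2.imread('pics/t1.png')[230:410,110:310]
cv2.imwrite('pics/m2.png',cv2.resize(np.hstack([a,b]),None,fx=2,fy=2))
E
```

```text
[ 0.01 -0.09  2.28  0.9   0.72 -0.01]
rows 6 [-0.045, 0.005, 0.431, -0.002, 0.005, -0.003] -> TCP [0.425 0.256 0.161]
```

View pics/m2.png

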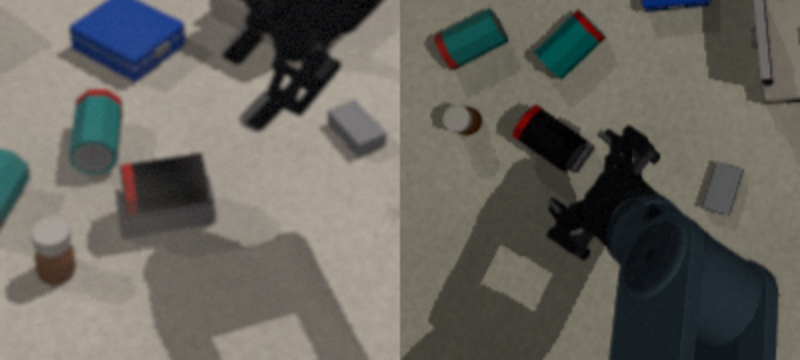

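The gripper is lined up behind the knob: in the right half the fingers at (645,150) and (565,225) straddle the knob's axis. Going in.

drive_tool --commands '[[[-0.05,0,0.43,0,0,0,0],[-0.05,0,0.43,0,0,0,0],[-0.05,0,0.43,0,0,0,0],[-0.05,0,0.43,0,0,0,0],[-0.04,0,0.43,0,0,0,0],[-0.04,0,0.43,0,0,0,0],[0,0,0,0,0,0,0]]]'

```text
time_s: 3.1
eef_pos: [0.4253, 0.2545, 0.1607]
eef_rot: [-0.157, 0.836, 0.431, 0.302]
wrist_force: [-0.5, 1.1, -0.1]
opening: 0.999
```

drive_tool --commands '[[[0,0,0,0,0,0,255],[0,0,0,0,0,0,255],[0,0,0,0,0,0,255],[0,0,0,0,0,0,255],[0,0,0,0,0,0,255],[0,0,0,0,0,0,255],[0,0,0,0,0,0,255]]]'

```text
time_s: 3.8
eef_pos: [0.4251, 0.2548, 0.1632]
eef_rot: [-0.157, 0.835, 0.431, 0.304]
wrist_force: [-2.5, -3.5, 7.2]
opening: 0.532
```

drive_tool --commands '[[[0.19,0,-0.23,0,0,0,255],[0.26,0,-0.31,0,0,0,255],[0.39,0,-0.46,0,0,0,255],[0.52,0,-0.61,0,0,0,255],[0.52,0,-0.61,0,0,0,255],[0.52,0,-0.61,0,0,0,255],[0,0,0,0,0,0,255]]]'

```text
time_s: 4.5
eef_pos: [0.4272, 0.2563, 0.3542]
eef_rot: [-0.155, 0.833, 0.432, 0.308]
wrist_force: [1.1, -0.1, -2.0]
opening: 0.527
```

```bash
python3 - <<'E'
from p import *
print(ctrl.get_obs()['q'].round(2))
A=cur(); G=A[:3,3]+.155*A[:3,2]; print(G)
B=plan([.42,.15,.26],frame(10,-10))
B=plan([.42,-.15,.24],frame(-35,-50),A=B)
B=plan([.482,-.30,.11],frame(-60,-50),A=B)
c=shot('side','s2'); shot('top','t2')
a=cv2.imread('pics/s2.png')[150:400,150:400]; b=cv2.imread('pics/t2.png')[180:430,110:360]
cv2.imwrite('pics/m3.png',cv2.resize(np.hstack([a,b]),None,fx=1.6,fy=1.6))
E
```

```text
[ 0.16 -0.09  2.08  0.73  0.76  0.34]
[0.48600261 0.33763639 0.23608971]
rows 9 [-0.049, 0.199, -0.169, -0.162, -0.665, 0.618] -> TCP [0.447 0.155 0.413]
rows 9 [0.335, 0.823, -0.033, 0.319, -0.526, 0.552] -> TCP [ 0.517 -0.218  0.34 ]
rows 6 [0.653, 0.378, -0.104, 0.399, 0.0, 0.335] -> TCP [ 0.541 -0.403  0.21 ]
```

View pics/m3.png

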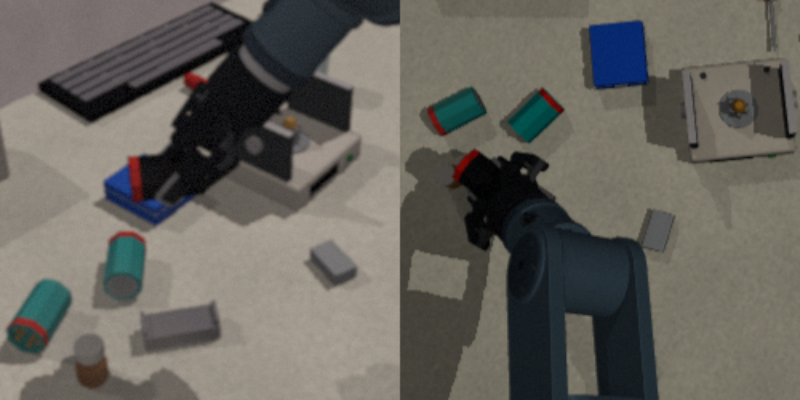

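The knob is held level, and the red end points away at (465,170) in the right half. Swinging it over while turning it upright.

drive_tool --commands '[[[-0.05,0.2,-0.17,-0.16,-0.66,0.62,255],[-0.05,0.2,-0.17,-0.16,-0.66,0.62,255],[-0.05,0.2,-0.17,-0.16,-0.66,0.62,255],[-0.05,0.2,-0.17,-0.16,-0.66,0.62,255],[-0.05,0.2,-0.17,-0.16,-0.66,0.62,255],[-0.05,0.2,-0.17,-0.16,-0.66,0.62,255],[-0.05,0.2,-0.17,-0.16,-0.66,0.62,255],[-0.05,0.2,-0.17,-0.16,-0.66,0.62,255],[-0.05,0.2,-0.17,-0.16,-0.66,0.62,255]]]'

```text
time_s: 5.5
eef_pos: [0.4446, 0.1533, 0.4039]
eef_rot: [0.006, 0.992, 0.085, -0.095]
wrist_force: [0.6, 0.6, -2.3]
opening: 0.527
```

drive_tool --commands '[[[0.34,0.82,-0.03,0.32,-0.53,0.55,255],[0.34,0.82,-0.03,0.32,-0.53,0.55,255],[0.34,0.82,-0.03,0.32,-0.53,0.55,255],[0.34,0.82,-0.03,0.32,-0.53,0.55,255],[0.34,0.82,-0.03,0.32,-0.53,0.55,255],[0.34,0.82,-0.03,0.32,-0.53,0.55,255],[0.34,0.82,-0.03,0.32,-0.53,0.55,255],[0.34,0.82,-0.03,0.32,-0.53,0.55,255],[0.34,0.82,-0.03,0.32,-0.53,0.55,255]]]'

```text
time_s: 6.4
eef_pos: [0.5158, -0.219, 0.3255]
eef_rot: [-0.13, 0.86, -0.273, -0.412]
wrist_force: [0.3, 0.0, -3.2]
opening: 0.53
```

```bash
python3 - <<'E'
from p import *
print(ctrl.get_obs()['q'].round(2),ctrl.get_obs()['opening'])
A=cur(); G=A[:3,3]+.155*A[:3,2]; print(G)
B=plan([.482,-.30,.11],frame(-60,-50),n=9)
E
```

```text
[-0.61  0.52  1.44 -0.    2.07  1.57] 0.5301745612636558
[ 0.41699311 -0.14957719  0.22830955]
rows 9 [0.413, 0.243, -0.097, 0.267, 0.016, 0.219] -> TCP [ 0.541 -0.403  0.21 ]
```

drive_tool --commands '[[[0.41,0.24,-0.1,0.27,0.02,0.22,255],[0.41,0.24,-0.1,0.27,0.02,0.22,255],[0.41,0.24,-0.1,0.27,0.02,0.22,255],[0.41,0.24,-0.1,0.27,0.02,0.22,255],[0.41,0.24,-0.1,0.27,0.02,0.22,255],[0.41,0.24,-0.1,0.27,0.02,0.22,255],[0.41,0.24,-0.1,0.27,0.02,0.22,255],[0.41,0.24,-0.1,0.27,0.02,0.22,255],[0.41,0.24,-0.1,0.27,0.02,0.22,255],[0,0,0,0,0,0,255]]]'

```text
time_s: 7.4
eef_pos: [0.5421, -0.4028, 0.2106]
eef_rot: [-0.212, 0.785, -0.455, -0.363]
wrist_force: [-0.2, 1.0, -1.9]
opening: 0.529
```

```bash
python3 - <<'E'
from p import *
print(ctrl.get_obs()['q'].round(2))
A=cur(); G=A[:3,3]+.155*A[:3,2]; print(G)
B=plan([.482,-.30,.047],frame(-60,-50))
c=shot('side','s3'); c=shot('top','t3')
a=cv2.imread('pics/s3.png')[130:330,350:550]; b=cv2.imread('pics/t3.png')[220:420,370:570]
cv2.imwrite('pics/m4.png',cv2.resize(np.hstack([a,b]),None,fx=2,fy=2))
P=cloud(c); hsv=cv2.cvtColor(c['pixels'],cv2.COLOR_RGB2HSV)
red=(hsv[...,1]>120)&((hsv[...,0]<10)|(hsv[...,0]>170))&(hsv[...,2]>50); red[:, :370]=0
print(red.sum(), P[red].mean(0) if red.any() else 0)
c=load('s3');P=cloud(c);hsv=cv2.cvtColor(c['pixels'],cv2.COLOR_RGB2HSV)
red=(hsv[...,1]>100)&((hsv[...,0]<10)|(hsv[...,0]>170))&(hsv[...,2]>40); red[:, :350]=0
print(red.sum(), P[red].mean(0),P[red].min(0),P[red].max(0))
E
```

```text
[-0.85  0.87  1.12  0.17  2.    1.77]
[ 0.48380002 -0.29992976  0.11032071]
rows 2 [0.486, 0.008, 0.415, -0.022, -0.02, -0.003] -> TCP [ 0.541 -0.403  0.147]
0 0<stdin>:13: RuntimeWarning: Mean of empty slice.
  ret = um.true_divide(
Traceback (most recent call last):
ValueError: zero-size array to reduction operation minimum which has no identity
```

View pics/m4.png

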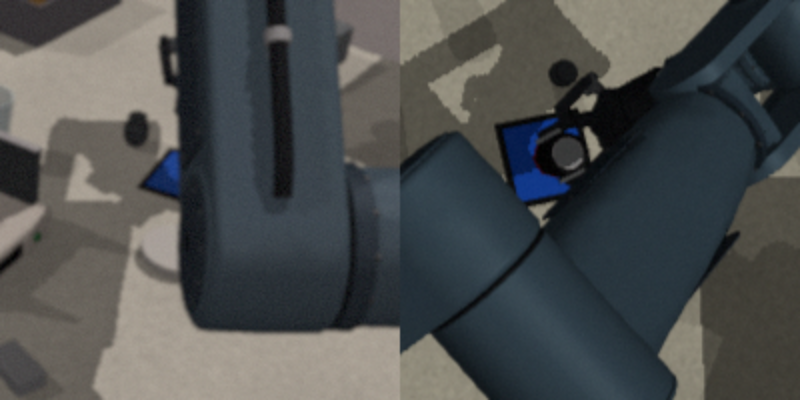

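The knob is upright and held over the larger pad: its top is at (565,150) in the right half, with the objective clear at (565,70). Lowering it, gently at the end.

drive_tool --commands '[[[0.23,0,0.19,0,0,0,255],[0.23,0,0.19,0,0,0,255],[0.23,0,0.19,0,0,0,255],[0.2,0,0.17,0,0,0,255],[0,0,0,0,0,0,255]]]'

```text
time_s: 8.0
eef_pos: [0.5443, -0.4006, 0.1544]
eef_rot: [-0.211, 0.786, -0.453, -0.363]
wrist_force: [-1.0, 0.5, -2.0]
opening: 0.532
```

drive_tool --commands '[[[0.03,0,0.025,0,0,0,255],[0,0,0,0,0,0,255]]]'

```text
time_s: 8.2
eef_pos: [0.5451, -0.4019, 0.1561]
eef_rot: [-0.211, 0.787, -0.454, -0.36]
wrist_force: [0.6, -0.6, -2.1]
opening: 0.529
```

drive_tool --commands '[[[0.03,0,0.025,0,0,0,255],[0,0,0,0,0,0,255]]]'

```text
time_s: 8.4
eef_pos: [0.545, -0.402, 0.1543]
eef_rot: [-0.211, 0.787, -0.454, -0.36]
wrist_force: [-0.1, 0.4, -1.9]
opening: 0.524
```

drive_tool --commands '[[[0.03,0,0.025,0,0,0,255],[0,0,0,0,0,0,255]]]'

```text
time_s: 8.6
eef_pos: [0.5449, -0.4018, 0.1518]
eef_rot: [-0.211, 0.787, -0.454, -0.361]
wrist_force: [-0.7, -0.3, -1.4]
opening: 0.528
```

drive_tool --commands '[[[0.03,0,0.025,0,0,0,255],[0,0,0,0,0,0,255]]]'

```text
time_s: 8.8
eef_pos: [0.5449, -0.4018, 0.1496]
eef_rot: [-0.211, 0.787, -0.454, -0.361]
wrist_force: [-0.2, 1.3, -3.0]
opening: 0.533
```

drive_tool --commands '[[[0.03,0,0.025,0,0,0,255],[0,0,0,0,0,0,255]]]'

```text
time_s: 9.0
eef_pos: [0.5449, -0.4018, 0.1476]
eef_rot: [-0.211, 0.787, -0.454, -0.361]
wrist_force: [0.4, 0.4, -2.2]
opening: 0.529
```

drive_tool --commands '[[[0.03,0,0.025,0,0,0,255],[0,0,0,0,0,0,255]]]'

```text
time_s: 9.2
eef_pos: [0.5451, -0.402, 0.146]
eef_rot: [-0.211, 0.787, -0.454, -0.361]
wrist_force: [-0.2, -0.2, -2.1]
opening: 0.528
```

drive_tool --commands '[[[0.03,0,0.025,0,0,0,255],[0,0,0,0,0,0,255]]]'

```text
time_s: 9.4
eef_pos: [0.5452, -0.4022, 0.1457]
eef_rot: [-0.211, 0.787, -0.454, -0.361]
wrist_force: [-0.1, -0.3, 7.2]
opening: 0.53
```

drive_tool --commands '[[[0.03,0,0.025,0,0,0,255],[0,0,0,0,0,0,255]]]'

```text
time_s: 9.6
eef_pos: [0.5454, -0.4024, 0.1454]
eef_rot: [-0.211, 0.787, -0.453, -0.362]
wrist_force: [-0.4, -0.6, 15.7]
opening: 0.528
```

```bash
python3 - <<'E'
from p import *
A=cur(); G=A[:3,3]+.155*A[:3,2]; print(G, ctrl.get_obs()['wrist_force'])
E
```

```text
[ 0.48687871 -0.3000266   0.04481294] [-0.37227422 -0.58827235 15.72950572]
```

drive_tool --commands '[[[-0.03,0,-0.025,0,0,0,255],[0,0,0,0,0,0,255],[0,0,0,0,0,0,140],[0,0,0,0,0,0,70],[0,0,0,0,0,0,0],[0,0,0,0,0,0,0],[0,0,0,0,0,0,0],[0,0,0,0,0,0,0],[0,0,0,0,0,0,0]]]'

```text
time_s: 10.5
eef_pos: [0.545, -0.4019, 0.1439]
eef_rot: [-0.211, 0.787, -0.454, -0.361]
wrist_force: [-0.2, -0.4, 0.6]
opening: 1.002
```

drive_tool --commands '[[[0,0,-0.2,0,0,0,0],[0,0,-0.4,0,0,0,0],[0,0,-0.6,0,0,0,0],[0,0,-0.8,0,0,0,0],[0,0,-0.8,0,0,0,0],[-0.4,0,-0.4,0,0,0,0],[-0.4,0,-0.4,0,0,0,0],[0,0,0,0,0,0,0]]]'

```text
time_s: 11.3
eef_pos: [0.6004, -0.4995, 0.298]
eef_rot: [-0.21, 0.789, -0.454, -0.357]
wrist_force: [0.7, -0.4, 1.0]
opening: 0.999
```

```bash
python3 - <<'E'
from p import *
print(ctrl.get_obs()['q'].round(2))
B=plan([.35,-.30,.22],frame(-30,0))
E
```

```text
[-0.87  1.03  0.66  0.18  2.29  1.8 ]
rows 8 [-0.825, 0.103, 0.201, -0.205, 0.745, -0.438] -> TCP [ 0.35  -0.3    0.375]
```

```bash
python3 - <<'E'
from p import *
c=shot('side','s4'); c=shot('top','t4')
a=cv2.imread('pics/s4.png')[130:330,350:550]; b=cv2.imread('pics/t4.png')[230:370,390:530]
cv2.imwrite('pics/m5.png',np.hstack([cv2.resize(a,(400,400)),cv2.resize(b,(400,400))]))
P=cloud(c); m=np.zeros((480,640),bool); m[255:345,400:485]=1
for z0,z1 in((.07,.088),):
    t=m&(P[...,2]>z0)&(P[...,2]<z1); q=P[t]; print(t.sum(),np.median(q,0),cv2.minAreaRect(np.float32(q[:,:2]*1000)))
E
```

```text
249 [ 0.49152357 -0.30317143  0.08127554] ((490.4862976074219, -302.9036865234375), (45.87889862060547, 38.818878173828125), 25.34652328491211)
```

View pics/m5.png

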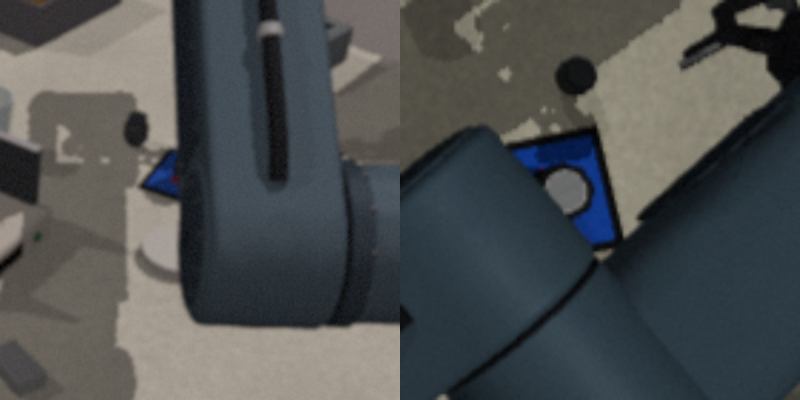

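The knob stands on the pad: its top is round in view at (567,190) in the right half, at z 0.081 against 0.080 expected, with the objective untouched. Now regrasping from straight above.

```bash
python3 - <<'E'
from p import *
B=plan([.4885,-.300,.16],frame(-15,0),n=10)
B=plan([.4885,-.300,.060],frame(-15,0),A=B,n=4)
E
```

```text
rows 10 [-0.416, -0.171, 0.173, -0.245, 0.581, -0.526] -> TCP [ 0.488 -0.3    0.315]
rows 4 [0.0, -0.0, 0.5, 0.0, 0.0, -0.0] -> TCP [ 0.488 -0.3    0.215]
```

drive_tool --commands '[[[-0.42,-0.17,0.17,-0.245,0.58,-0.525,0],[-0.42,-0.17,0.17,-0.245,0.58,-0.525,0],[-0.42,-0.17,0.17,-0.245,0.58,-0.525,0],[-0.42,-0.17,0.17,-0.245,0.58,-0.525,0],[-0.42,-0.17,0.17,-0.245,0.58,-0.525,0],[-0.42,-0.17,0.17,-0.245,0.58,-0.525,0],[-0.42,-0.17,0.17,-0.245,0.58,-0.525,0],[-0.42,-0.17,0.17,-0.245,0.58,-0.525,0],[-0.42,-0.17,0.17,-0.245,0.58,-0.525,0],[-0.42,-0.17,0.17,-0.245,0.58,-0.525,0]]]'

```text
time_s: 12.4
eef_pos: [0.4863, -0.2979, 0.3155]
eef_rot: [-0.0, 0.992, -0.129, -0.001]
wrist_force: [-0.6, -0.5, -0.4]
opening: 0.997
```

drive_tool --commands '[[[0,0,0,0,0,0,0],[0,0,0,0,0,0,0]]]'

```text
time_s: 12.6
eef_pos: [0.4871, -0.2991, 0.3162]
eef_rot: [-0.002, 0.991, -0.132, -0.003]
wrist_force: [0.8, -0.2, -0.4]
opening: 1.002
```

```bash
python3 - <<'E'
from p import *
print(ctrl.get_obs()['q'].round(2)); A=cur(); print(A.round(3))
B=plan([.4885,-.300,.14],frame(-15,0),n=2)
B=plan([.4885,-.300,.060],frame(-15,0),A=B,n=4)
c=shot('side','s5'); c=shot('top','t5')
P=cloud(c); m=np.zeros((480,640),bool); m[255:345,400:485]=1
px=c['pixels'].astype(int); red=m&(px[...,0]>px[...,1]+30)&(px[...,0]>60); print('red',red.sum())
a=cv2.imread('pics/s5.png')[130:330,350:550]; b=cv2.imread('pics/t5.png')[210:350,370:510]
cv2.imwrite('pics/m6.png',np.hstack([cv2.resize(a,(400,400)),cv2.resize(b,(400,400))]))
E
```

```text
[-0.76  0.27  1.69 -0.    1.19  1.08]
[[ 0.965 -0.261 -0.006  0.487]
 [-0.261 -0.965  0.004 -0.299]
 [-0.006 -0.002 -1.     0.316]
 [ 0.     0.     0.     1.   ]]
rows 2 [0.017, 0.005, 0.212, -0.009, 0.023, -0.007] -> TCP [ 0.488 -0.3    0.295]
rows 4 [0.0, -0.0, 0.4, 0.0, 0.0, -0.0] -> TCP [ 0.488 -0.3    0.215]
red 0
```

View pics/m6.png

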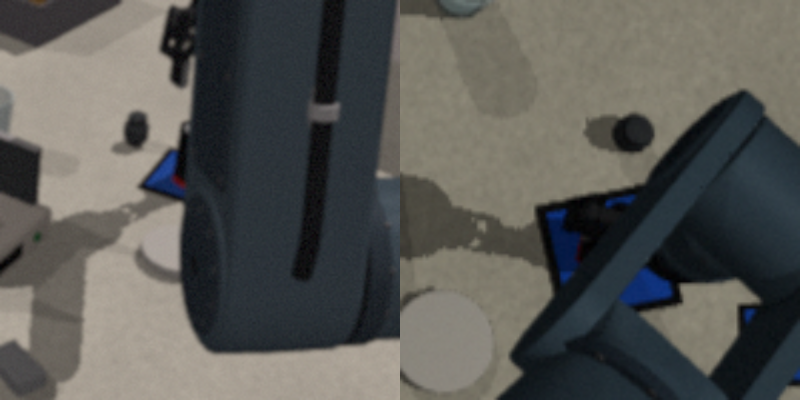

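The arm hides most of the knob, but the left half shows its edge with red at the bottom (180,182). Descending in small steps.

drive_tool --commands '[[[0.02,0,0.3,-0.01,0.02,-0.01,0],[0.02,0,0.3,-0.01,0.02,-0.01,0],[0,0,0.4,0,0,0,0],[0,0,0.4,0,0,0,0],[0,0,0.4,0,0,0,0],[0,0,0.22,0,0,0,0],[0,0,0,0,0,0,0]]]'

```text
time_s: 13.4
eef_pos: [0.4892, -0.3002, 0.2139]
eef_rot: [-0.0, 0.992, -0.13, -0.001]
wrist_force: [-0.8, -0.7, -0.9]
opening: 1.002
```

drive_tool --commands '[[[0,0,0,0,0,0,255],[0,0,0,0,0,0,255],[0,0,0,0,0,0,255],[0,0,0,0,0,0,255],[0,0,0,0,0,0,255],[0,0,0,0,0,0,255],[0,0,0,0,0,0,255]]]'

```text
time_s: 14.1
eef_pos: [0.4897, -0.3003, 0.217]
eef_rot: [0.001, 0.992, -0.129, 0.002]
wrist_force: [-1.1, 0.3, 6.7]
opening: 0.528
```

drive_tool --commands '[[[0,0,-0.1,0,0,0,255],[0,0,-0.3,0,0,0,255],[0,0,-0.6,0,0,0,255],[0,0,-0.8,0,0,0,255],[0,0,-0.9,0,0,0,255],[0,0,-0.9,0,0,0,255],[0,0,0,0,0,0,255]]]'

```text
time_s: 14.8
eef_pos: [0.4903, -0.3006, 0.4046]
eef_rot: [0.005, 0.992, -0.129, 0.006]
wrist_force: [0.6, 0.2, -1.5]
opening: 0.53
```

```bash
python3 - <<'E'
from p import *
print(ctrl.get_obs()['q'].round(2)); A=cur(); print(A.round(3))
B=plan([.6123,.0042,.235],frame(-15,0),n=10)
E
```

```text
[-0.76  0.18  1.61 -0.    1.34  1.07]
[[ 0.966 -0.257  0.011  0.49 ]
 [-0.256 -0.966 -0.011 -0.301]
 [ 0.014  0.008 -1.     0.405]
 [ 0.     0.     0.     1.   ]]
rows 10 [0.079, -0.652, 0.027, 0.006, -0.01, 0.002] -> TCP [0.612 0.004 0.39 ]
```

drive_tool --commands '[[[0.08,-0.65,0,0,0,0,255],[0.08,-0.65,0,0,0,0,255],[0.08,-0.65,0,0,0,0,255],[0.08,-0.65,0,0,0,0,255],[0.08,-0.65,0,0,0,0,255],[0.08,-0.65,0,0,0,0,255],[0.08,-0.65,0,0,0,0,255],[0.08,-0.65,0,0,0,0,255],[0.08,-0.65,0,0,0,0,255],[0.08,-0.65,0,0,0,0,255]]]'

```text
time_s: 15.8
eef_pos: [0.6111, 0.0057, 0.3952]
eef_rot: [0.001, 0.992, -0.129, 0.0]
wrist_force: [-0.1, 0.4, -2.6]
opening: 0.53
```

drive_tool --commands '[[[0,0,0,0,0,0,255],[0,0,0,0,0,0,255],[0,0,0,0,0,0,255]]]'

```text
time_s: 16.1
eef_pos: [0.6107, 0.0036, 0.3951]
eef_rot: [0.001, 0.992, -0.13, 0.0]
wrist_force: [0.4, -0.6, -2.1]
opening: 0.531
```

```bash
python3 - <<'E'
from p import *
print(ctrl.get_obs()['q'].round(2)); A=cur(); print(A.round(4))
B=plan([.6123,.0042,.155],frame(-15,0),n=4)
c=shot('side','s6'); P=cloud(c); px=c['pixels'].astype(int)
m=np.zeros((480,640),bool); m[120:290,270:400]=1
red=m&(px[...,0]>px[...,1]*1.8)&(px[...,0]>50)
vv,uu=np.nonzero(red); n,l,s,ce=cv2.connectedComponentsWithStats(red.astype(np.uint8)); print(s[1:],ce[1:])
crop('s6',260,100,420,270,3.5,'m7')
i=1+np.argmax(s[1:,4]); q=P[l==i]; print('band',q.mean(0),q.min(0),q.max(0),cv2.minAreaRect(np.argwhere(l==i).astype(np.float32)))
u,v=ce[i]; z=A[2,3]-.213+.005; print('centre ray at band z',z,ray(c,u,v,z))
E
```

```text
[-0.19  0.27  1.52 -0.    1.35  1.64]
[[ 9.664e-01 -2.572e-01  1.000e-04  6.107e-01]
 [-2.572e-01 -9.664e-01 -1.900e-03  3.600e-03]
 [ 6.000e-04  1.800e-03 -1.000e+00  3.951e-01]
 [ 0.000e+00  0.000e+00  0.000e+00  1.000e+00]]
rows 4 [0.007, -0.005, 0.425, 0.003, -0.001, 0.003] -> TCP [0.612 0.004 0.31 ]
[[323 185  20   9  71]
 [270 196  22  18 197]] [[332.77464789 189.49295775]
 [279.84771574 204.91370558]]
band [ 0.82138266 -0.03351585  0.0226318 ] [-0.11677729 -0.05241744  0.00390946] [0.8716666  0.83997821 0.84444261] ((205.00001525878906, 279.5000305175781), (25.043960571289062, 8.497057914733887), 63.43495178222656)
centre ray at band z 0.1870603626347422 [0.63357501 0.14125326 0.18706036]
```

View pics/m7.png

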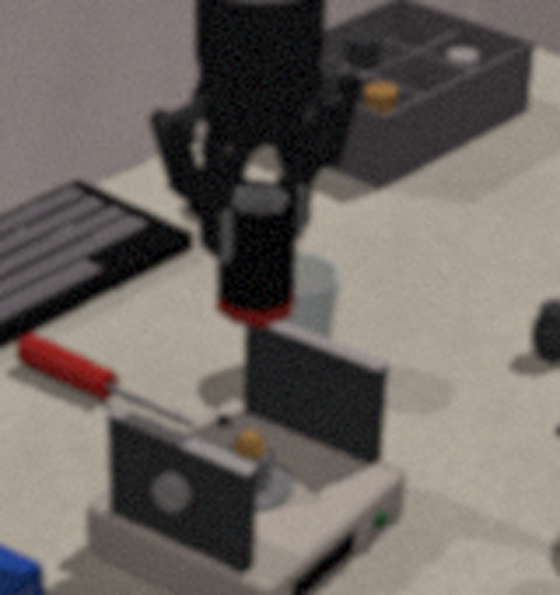

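The knob is held upright with red band down at px (332.8,189.5), above the spindle with its brass nose at about px (331,226). Checking the lateral match.

```bash
python3 - <<'E'
from p import *
A=cur(); c=load('s6'); px=c['pixels'].astype(int); hsv=cv2.cvtColor(c['pixels'],cv2.COLOR_RGB2HSV); K=c['intrinsics']
def proj(p): q=c['R']@np.array(p)+c['t']; return K@q/q[2]
print('tool axis at band',proj(np.r_[A[:2,3],A[2,3]-.208]),'meas 332.77 189.5 (front)')
b=np.zeros((480,640),bool); b[218:236,322:342]=1; b&=(hsv[...,1]>110)&(hsv[...,0]>8)&(hsv[...,0]<30)
v,u=np.nonzero(b); print('brass',u.mean(),v.mean(),len(u)); print('axis est at .079',proj([.6123,.0042,.079]))
t=load('top0'); print('mm/px',1000*proj([.6,0,.1])[2]*(c['R']@np.array([.6123,.0042,.08])+c['t'])[2]/K[0,0])
E
```

```text
tool axis at band [332.43857584 184.08823877   1.        ] meas 332.77 189.5 (front)
brass 330.85714285714283 226.38095238095238 42
axis est at .079 [330.64986816 224.60818866   1.        ]
mm/px 2.2981062851932674
```

drive_tool --commands '[[[0.01,-0.005,0.42,0,0,0,255],[0.01,-0.005,0.42,0,0,0,255],[0.01,0,0.42,0,0,0,255],[0,0,0.3,0,0,0,255],[0,0,0,0,0,0,255],[0,0,0,0,0,0,255]]]'

```text
time_s: 16.75
eef_pos: [0.6129, 0.0036, 0.3176]
eef_rot: [0.001, 0.992, -0.13, 0.001]
wrist_force: [1.1, 0.1, -1.4]
opening: 0.53
```

drive_tool --commands '[[[0,0,0.08,0,0,0,255],[0,0,0.08,0,0,0,255],[0,0,0,0,0,0,255]]]'

```text
time_s: 17.05
eef_pos: [0.6127, 0.0042, 0.3092]
eef_rot: [0.001, 0.992, -0.129, 0.001]
wrist_force: [0.0, -0.3, -1.6]
opening: 0.531
```

drive_tool --commands '[[[0,0,0.08,0,0,0,255],[0,0,0.08,0,0,0,255],[0,0,0,0,0,0,255]]]'

```text
time_s: 17.35
eef_pos: [0.6125, 0.0042, 0.3004]
eef_rot: [0.001, 0.992, -0.129, -0.0]
wrist_force: [-1.2, 0.7, -2.0]
opening: 0.531
```

drive_tool --commands '[[[0,0,0.08,0,0,0,255],[0,0,0.08,0,0,0,255],[0,0,0,0,0,0,255]]]'

```text
time_s: 17.65
eef_pos: [0.6125, 0.0042, 0.2924]
eef_rot: [0.001, 0.992, -0.129, -0.0]
wrist_force: [-0.9, 0.0, -1.1]
opening: 0.533
```

drive_tool --commands '[[[0,0,0.05,0,0,0,255],[0,0,0.05,0,0,0,255],[0,0,0,0,0,0,255]]]'

```text
time_s: 17.95
eef_pos: [0.6127, 0.0042, 0.2878]
eef_rot: [0.001, 0.992, -0.129, 0.0]
wrist_force: [0.4, -0.1, -2.5]
opening: 0.531
```

drive_tool --commands '[[[0,0,0.05,0,0,0,255],[0,0,0.05,0,0,0,255],[0,0,0,0,0,0,255]]]'

```text
time_s: 18.25
eef_pos: [0.6126, 0.0041, 0.2828]
eef_rot: [0.001, 0.992, -0.129, 0.0]
wrist_force: [1.0, -0.6, -2.3]
opening: 0.536
```

Still free. Now press lightly, then rock.

drive_tool --commands '[[[0,0,0.05,0,0,0,255],[0,0,0.04,0,0,0,255],[0,0,0,0,0,0,255]]]'

```text
time_s: 18.55
eef_pos: [0.6132, 0.0041, 0.2808]
eef_rot: [0.001, 0.992, -0.129, 0.001]
wrist_force: [-5.4, -0.9, 10.3]
opening: 0.534
```

drive_tool --commands '[[[-0.02,0,0.01,0,0,0.5,255],[0,0,0,0,0,0.5,255],[0,0,0,0,0,0.5,255],[0,0,0,0,0,0,255]]]'

```text
time_s: 18.95
eef_pos: [0.6131, 0.0041, 0.2807]
eef_rot: [0.001, 0.972, -0.233, 0.003]
wrist_force: [-1.5, 0.2, 7.3]
opening: 0.536
```

drive_tool --commands '[[[0,0,0,0,0,0.5,255],[0,0,0,0,0,0.5,255],[0,0,0,0,0,0.5,255],[0,0,0,0,0,0,255]]]'

```text
time_s: 19.35
eef_pos: [0.6125, 0.004, 0.2792]
eef_rot: [0.001, 0.943, -0.333, 0.002]
wrist_force: [1.2, -2.5, -1.8]
opening: 0.53
```

The force vanished and z dropped, so the teeth have probably meshed. Sliding down in steps.

drive_tool --commands '[[[0,0,0.04,0,0,0,255],[0,0,0.04,0,0,0,255],[0,0,0,0,0,0,255]]]'

```text
time_s: 19.65
eef_pos: [0.6121, 0.0037, 0.274]
eef_rot: [0.001, 0.943, -0.333, 0.001]
wrist_force: [3.4, -5.1, -1.5]
opening: 0.532
```

drive_tool --commands '[[[0,0,0.04,0,0,0,255],[0,0,0.04,0,0,0,255],[0,0,0,0,0,0,255]]]'

```text
time_s: 19.95
eef_pos: [0.6122, 0.0036, 0.2701]
eef_rot: [0.001, 0.943, -0.333, 0.001]
wrist_force: [3.1, -4.7, -1.3]
opening: 0.528
```

drive_tool --commands '[[[0.01,0.01,0.05,0,0,0,255],[0,0,0.05,0,0,0,255],[0,0,0.03,0,0,0,255],[0,0,0,0,0,0,255]]]'

```text
time_s: 20.35
eef_pos: [0.6122, 0.0033, 0.2635]
eef_rot: [0.001, 0.943, -0.333, 0.001]
wrist_force: [3.8, -4.6, -1.4]
opening: 0.529
```

drive_tool --commands '[[[0,0,0.04,0,0,0,255],[0,0,0.04,0,0,0,255],[0,0,0,0,0,0,255]]]'

```text
time_s: 20.65
eef_pos: [0.6122, 0.0033, 0.2595]
eef_rot: [0.001, 0.943, -0.333, 0.001]
wrist_force: [2.4, -5.5, -1.0]
opening: 0.531
```

drive_tool --commands '[[[0,0,0.03,0,0,0,255],[0,0,0.03,0,0,0,255],[0,0,0,0,0,0,255]]]'

```text
time_s: 20.95
eef_pos: [0.6123, 0.0032, 0.258]
eef_rot: [0.001, 0.943, -0.333, 0.001]
wrist_force: [-1.6, -4.7, 8.9]
opening: 0.531
```

drive_tool --commands '[[[0,0,0.02,0,0,0,255],[0,0,0,0,0,0,255]]]'

```text
time_s: 21.15
eef_pos: [0.6124, 0.0032, 0.258]
eef_rot: [0.001, 0.943, -0.333, 0.001]
wrist_force: [-3.7, -4.9, 15.6]
opening: 0.534
```

It's home, with TCP z at 0.258 as predicted. Relieving the pressure, releasing and retreating straight up.

drive_tool --commands '[[[0,0,-0.05,0,0,0,255],[0,0,0,0,0,0,140],[0,0,0,0,0,0,70],[0,0,0,0,0,0,0],[0,0,0,0,0,0,0],[0,0,0,0,0,0,0],[0,0,0,0,0,0,0],[0,0,0,0,0,0,0]]]'

```text
time_s: 21.95
eef_pos: [0.6119, 0.0037, 0.2582]
eef_rot: [0.001, 0.943, -0.333, 0.001]
wrist_force: [0.2, 0.7, -0.3]
opening: 1.0
```

drive_tool --commands '[[[0,0,-0.2,0,0,0,0],[0,0,-0.4,0,0,0,0],[0,0,-0.6,0,0,0,0],[0,0,-0.8,0,0,0,0],[0,0,-0.9,0,0,0,0],[0,0,-0.4,0,0,0,0],[-0.8,0,0,0,0,0,0],[-0.9,0,0,0,0,0,0],[-0.9,0,0,0,0,0,0],[-0.9,0,0,0,0,0,0]]]'

```text
time_s: 22.95
eef_pos: [0.474, 0.1145, 0.4238]
eef_rot: [0.0, 0.943, -0.333, 0.001]
wrist_force: [1.3, 0.5, -0.5]
opening: 1.0
```

drive_tool --commands '[[[-0.5,0,0,0,0,0,0],[0,0,0,0,0,0,0],[0,0,0,0,0,0,0]]]'

```text
time_s: 23.25
eef_pos: [0.4561, 0.1296, 0.424]
eef_rot: [0.0, 0.943, -0.332, 0.002]
wrist_force: [0.8, -0.5, 0.5]
opening: 0.997
```

```bash
python3 - <<'E'
from p import *
c=shot('side','s7'); shot('top','t7'); c=load('t7'); P=cloud(c)
m=np.zeros((480,640),bool); m[215:285,298:342]=1; t=m&(P[...,2]>.1)&(P[...,2]<.14)
q=P[t]; print(t.sum(),np.median(q,0),cv2.minAreaRect(np.float32(q[:,:2]*1000)),'std z',q[:,2].std())
a=cv2.imread('pics/s7.png')[180:290,265:395]; b=cv2.imread('pics/t7.png')[140:360,110:470]
o=np.zeros((600,800,3),np.uint8); o[:338,:400]=cv2.resize(a,(400,338)); o[:244,400:]=cv2.resize(b,(400,244)); cv2.imwrite('pics/m8.png',o[:340])
print(ctrl.get_obs()['wrist_force'],ctrl.get_obs()['eef_pos'])
E
```

```text
330 [0.61052965 0.00540275 0.12199855] ((611.7325439453125, 4.239137649536133), (47.19053649902344, 45.02579879760742), 0.07705698162317276) std z 0.004341761281023446
[-0.05140579 -0.16424235 -0.03807747] [0.45684489 0.12891894 0.42352869]
```

View pics/m8.png

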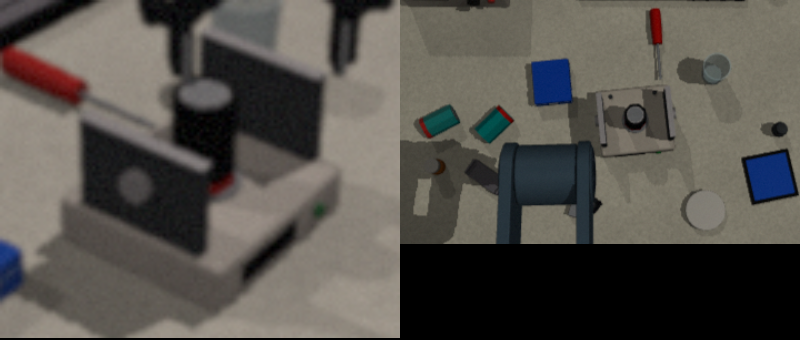

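The knob sits fully home: its top is at z 0.122 against 0.121 expected, its centre at (0.612, 0.004), with the red band down on the disc. The bystanders in view have not moved. Handing in.

```bash
python3 -c "
from bench import ctrl
print(ctrl.hand_in())"
```

```text
the job is handed in; nothing more can be done
None
```

The black knob is fitted on the spindle, fully home and released, and I handed the job in at about 23 s of the 64 s allowed. The hand-in gave no verdict.

- **Standing on the pad:** I gripped the knob tilted 40° and lifted it straight up. I stood it red band down on the larger pad and let go. A camera check then put its top at 81 mm (80 expected), within about 5 mm of the pad's centre.
- **Fitting:** I took it again from above. The teeth met at the expected height with about 12 N, and I pressed lightly while turning it. It meshed within about 24° in one direction, so I never had to turn it back. It slid home with under 16 N read at the wrist.
- **Last checks:** Its top is at 122 mm (121 expected) and its centre at (0.612, 0.004), within about 1 mm of the spindle axis. The wrist force was about zero after letting go.
- **Not fully checked:** The bystanders I could see looked unmoved, by eye. In that last picture the arm hid the gauge block and partly the jar. The arm passed well clear of both, but I did not measure their final positions. No check failed or disagreed.

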